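# Open up the gift row on the market stall

## Task

Make room in the gift row on the stall counter: press down the red release pad on the rack's green sliding stop and, keeping it pressed, push the stop along its bar away from the gift boxes until it is fully back against the end post; then take the fingers away so that the pad springs up again. Only press and push with the fingertips: the two gift boxes, the golden piggy bank and the jar stay standing where they are, and nothing is picked up.

Things in the scene. Friction and masses are not known exactly. Their poses are not given: they have to be found in the camera images.
- rack: gift rack fixed to the counter: wooden board 150 (x) by 430 (y) by 12 mm, origin under its centre at counter height. Fixed dark end plate at y -190 to -182 mm, 100 mm high. A toothed steel bar, 20 mm wide, top at 40 mm, runs along the rack's y at x = +50 mm on two posts. The gift boxes stand on the board between the end plate and the sliding stop.
- stop (a joint): slide of the green stop along the bar, m: grows along the rack's +y, away from the gift boxes; 0.130 is fully back against the end post (hard stop). Starts at 0 to about 0.055. While the release pad is up a ratchet (12 mm teeth) blocks growing motion beyond a few mm of play; with the pad down the stop slides with about 4 N of friction.
- release (a joint): travel of the red release pad, in m: 0 up (ratchet engaged; it may start up to 5 mm lower, resting on a tooth), 0.010 fully pressed down (hard stop). A spring pushes it up, about 1.5 N at the start of the travel and 5 N fully down. The ratchet is free from about 0.006 on and engages again by itself when the pad is let up; at full travel the pad springs right up.
- pad (a point): centre of the red release pad's top face, 64 mm above the counter when up; rides on the stop; axes as the rack's. Pad: 36 mm (x, across the bar) by 58 mm (y, along it). It is the floor of a 66 mm long gap, open above, between the stop's push lug (inner face 32 mm from here along +y) and its upright plate (inner face 34 mm along -y).
- lug (a point): centre of the top edge of the stop's push lug, 90 mm above the counter (26 mm above the raised pad), at the stop's +y end; the lug is 8 mm thick along y and 46 mm wide. The upright plate at the stop's other end is as high, 6 mm thick and 140 mm wide, reaching from 120 mm on the board's side of the bar's centre line to 20 mm beyond it.
- end_post (a point): point 64 mm above the counter over the bar's centre line, in the plane of the end post's face that the back of the push lug meets at full travel (the pad's centre is then 40 mm short of it along y). The post is dark steel, 46 mm wide and 26 mm long, 64 mm high.
- gift_blue: loose blue gift box with golden ribbon, 75 (x) by 55 (y) by 80 mm high, origin under its centre; stands on the rack's board
- gift_white: loose white gift box with red ribbon, 70 (x) by 55 (y) by 65 mm high, origin under its centre; stands on the rack's board
- pig: loose golden piggy bank, about 92 mm wide, 125 mm long (snout to +y), 107 mm high, origin under its centre on the counter; stands beside the rack's -y end
- jar: loose amber jar with red lid, diameter 60 mm, 85 mm high, origin under its centre; stands on the counter on the far (+x) side of the rack
Mind the look-alikes: they are no part of the job. Of the things that look like the jar, the larger one is meant.

How it is judged (in metres and radians):
On the way, in this order (a step that is already met when the one before it is completed fails the run):
1. the release pad is pressed down, the stop not yet back (value of joint release above 0.006 m and value of joint stop below 0.1 m), for 0.1 s.
2. the stop is pushed fully back against the end post (value of joint stop above 0.124 m), for 0.1 s.
At the end, for the whole second after the job is handed in: The stop rests within 6 mm of its full travel against the end post, the release pad is up again (within 3 mm), and the gift boxes, pig and jar stand upright within 20 mm of where they began (value of joint stop above 0.124 m and velocity of joint stop below 0.01 m/s and value of joint release below 0.003 m and angle between each of gift_blue, gift_white, pig, jar's own z axis and vertical below 0.1 rad and distance of each of gift_blue, gift_white, pig, jar from where it was at the start of the episode below 0.02 m); the robot touches nothing.
It fails at once if a gift box is lifted, shoved more than 20 mm or tipped (distance of any of gift_blue, gift_white from where it was at the start of the episode above 0.02 m or angle between any of gift_blue, gift_white's own z axis and vertical above 0.3 rad).
It fails at once if the piggy bank or the jar is lifted, shoved more than 20 mm or tipped (distance of any of pig, jar from where it was at the start of the episode above 0.02 m or angle between any of pig, jar's own z axis and vertical above 0.3 rad).
It also fails if it takes over 35 s, if anything falls off the work surface, if the arm or the gripper's body presses on something with over 40 N, if the wrist force passes 120 N, or if a joint passes its speed limit or range.

## Robot

A 6-joint arm with a two-finger parallel gripper is mounted at the origin on the work surface. World frame = base frame: x ahead of the robot, y to its left, z up, the work surface at z = 0. Lengths are in mm, angles in rad, forces in N, time in s.
With the tool pointing down it reaches from about 275 to 1000 mm from the base axis. Payload 8.4 kg.
Tool frame: the origin (TCP) lies on the centre line of the jaws, within the pads' length; the fingertips stand 22 mm ahead of it and the grasp point (between the pads) lies 3 mm ahead of it; z points along the fingers, y is the direction in which the jaws open and shut (so a half turn about z gives the same grasp; the last joint's range is limited). The gripper opens to 85 mm and grips with 20 to 120 N. Pads are 22 mm wide; open, the fingers measure 114 mm over their backs; the gripper's body (76 mm by 85 mm) begins 54 mm behind the grasp point. The pads swing forward as they close: fully open they stand 13 mm farther back than shut.
Start: joints at [1.233, 0.353, 1.633, -0, 1.155, -0.002], TCP at [205.952, 590.095, 253.281] pointing down, gripper open.
Joint ranges: [-2.63, 2.63], [-0.92, 2.1], [0.06, 2.66], [-1.3, 4.44], [0, 2.69], [-3.02, 3.02]. Speed limits (rad/s): [2.22, 2.22, 2.79, 3.14, 3.14, 3.14].

## Interface

Orientations are given as [roll, pitch, yaw] about the fixed x, y, z axes, in that order (R = Rz(yaw) Ry(pitch) Rx(roll)).
In Python, from rig import r gives the robot as it stands.
- The arm moves only by the tool carry_out, never from a script. Its argument "rows" is text: rows parted by semicolons, each of 5 numbers parted by spaces: the opening, from 0 (shut) to 1 (fully open), then the shift along the tool's x, y, z in units of 30 mm (1.0 is 30 mm), then the turn about the tool's z in units of 8 degrees (1.0 is 8 degrees). A call has 1 to 12 rows; each row shifts and turns the commanded pose from where the row before left it, along the tool's axes as they then stand; what a row does not reach is not made up. A row lasts 1/8 s, in which the tool goes at most 62.5 mm and 10.7 degrees, less where a joint would pass 70% of its speed; a pose out of reach is approached as far as the arm can. A call is refused whole if a number of a shift passes 1 or a number of a turn 1, either way. A call with a gripper value outside its range is refused whole. The fingers move at their own pace and stop on an object; "newtons" is the grip in N (left out, the last holds). Time passes only in rows, so rows that do not move let the fingers close. It gives the time, the measured TCP pose, the force and the opening at its end, in the units of the state.
- r.sense(): the state, without advancing time (a new reading comes with each control period).
- r.grab_frame(name): name is "side" or "top"; returns the picture (420x560x3 uint8, blue, green, red); there is no depth.
- r.get_calibration(name): a dict with "intrinsics" (3x3 intrinsics, pixels), "k1" (the pictures are not rectified: a ray, as slopes to the right and down, at radius r is drawn at 1 + k1 r^2 times it, then the intrinsics apply), "position" and "rotation" of the camera in the world. Camera axes: x right, y up, looking along -z (the intrinsics and any distortion apply to the point x, -y, -z); pixel columns grow to the right and rows downward; lengths in mm; the calibration is good to about 2 mm. A picture is of the moment at which its call begins. get_calibration takes no time and is no camera call.
- r.sign_off(): hands the job in, once; it reports no verdict.
The state is a dict: "clock": time; "qpos": joint angles; "qvel": joint speeds; "joint_efforts": joint torques, N m; "eef_pos": TCP position; "tcp_rot": TCP orientation; "contact_force": force on the tool from outside, world axes, zero at the start; "wrist_torque": the same for the moment, N m; "opening": opening from 0.0 (shut) to 1.0 (fully open).
Only numpy, scipy, OpenCV 4.12 (cv2) and the standard library are available. Lean on these libraries where they do the work, as an engineer would, in place of code of your own. Each camera call takes 0.05 s, during which the arm holds its last target.

## Working session

There is one attempt and no reset: what is moved stays moved. The work goes in short steps, Python scripts to look and compute and a tool call to move; the robot and the scene stay as the last step left them, time stands still between calls to the robot, and variables do not carry over. Pictures are saved under pics/ and viewed, and the job is handed in when it is done.

Besides the shell and the picture viewer there is one more tool, called after ">>>" as name(argument=value, ...), one argument or row to a line, values as JSON. carry_out: Moves the arm, as the interface text tells. Its arguments: {"type":"object","properties":{"rows":{"type":"string"},"newtons":{"type":"number"}},"required":["rows"]}

```bash
ls; mkdir -p pics; python3 - <<'E'
from rig import r
import cv2
s=r.sense();print(s)
for n in("side","top"):
    f=r.grab_frame(n);cv2.imwrite(f"pics/{n}0.png",f)
    print(r.get_calibration(n))
E
```

```text
pics
{'clock': 0.0, 'qpos': array([ 1.23259445e+00,  3.53657421e-01,  1.63414622e+00,  1.01233235e-05,
        1.15520761e+00, -2.40558064e-03]), 'qvel': array([-0.00163397,  0.00069572,  0.00125075, -0.00145733, -0.00021091,
        0.00040315]), 'joint_efforts': array([-2.35844709e-03, -6.05247903e+01, -3.42059791e+01, -1.57502209e-04,
        9.34442942e-03,  1.43244597e-05]), 'eef_pos': array([205.80008057, 589.66288036, 252.55070184]), 'tcp_rot': array([-3.14017408e+00, -1.26683322e-05,  2.80579226e+00]), 'contact_force': array([-0.41616123,  0.38391093,  0.12667407]), 'wrist_torque': array([-0.03420662, -0.0004933 ,  0.04546025]), 'opening': 0.9981667030428971}
{'intrinsics': array([[486.96628544,   0.        , 288.60610308],
       [  0.        , 486.96628544, 207.58349548],
       [  0.        ,   0.        ,   1.        ]]), 'k1': 0.03815064919665615, 'position': array([  69.50741261, -689.38389982,  861.63550588]), 'rotation': array([ 0.80944652, -0.01463581, -0.67329776])}
{'intrinsics': array([[469.1772076 ,   0.        , 287.10846626],
       [  0.        , 469.1772076 , 209.50698148],
       [  0.        ,   0.        ,   1.        ]]), 'k1': -0.16021184760929585, 'position': array([538.28599734, -58.94470914, 961.74222966]), 'rotation': array([ 0.07527067,  0.01261742, -1.54403964])}
```

View pics/side0.png

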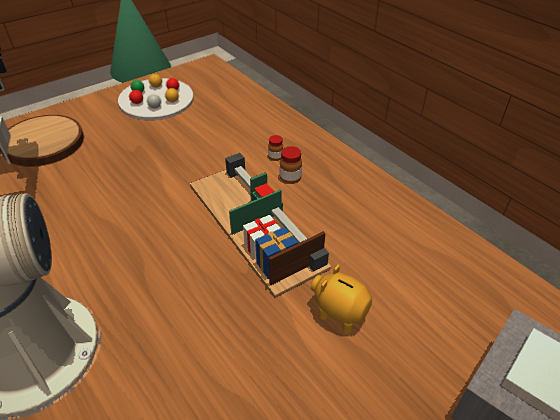

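View pics/top0.png

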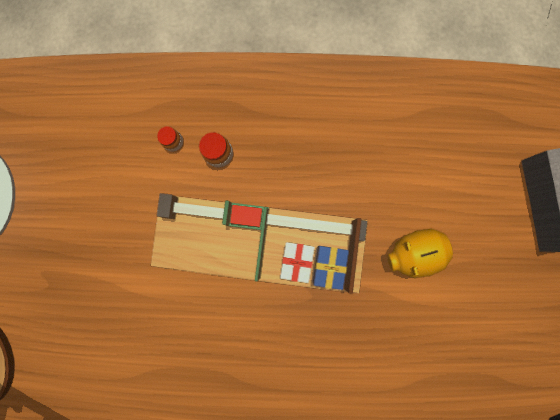

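The top view shows the rack from (152,265) to (366,222), the red pad at about (246,216), the lug at about (227,212) and the end post at about (166,205). The candidates for the target are the red pad (246,216), the white gift's red ribbon (297,262), the jar lids (213,146) and (168,136), and the red baubles on the plate (side view). I choose the pad on the green stop. Next I'll check it in a close crop.

```bash
cat > h.py <<'E'
import numpy as np,cv2
from rig import r
from scipy.spatial.transform import Rotation as Ro
def cal(n):
    c=r.get_calibration(n);R=np.array(c['rotation'],float)
    R=Ro.from_euler('xyz',R).as_matrix() if R.ndim==1 else R
    return c['intrinsics'],c['k1'],c['position'],R
def proj(n,P):
    K,k,p,R=cal(n);P=np.atleast_2d(P);c=(P-p)@R
    x=c[:,0]/-c[:,2];y=-c[:,1]/-c[:,2];f=1+k*(x*x+y*y)
    return np.c_[K[0,0]*x*f+K[0,2],K[1,1]*y*f+K[1,2]]
def unproj(n,uv,z):
    K,k,p,R=cal(n);uv=np.atleast_2d(uv).astype(float)
    d=np.array([k,0,0,0,0.]);q=cv2.undistortPoints(uv[:,None],K,d,None,None,None)[:,0] if 0 else cv2.undistortPointsIter(uv[:,None],K,d,None,None,(3,100,1e-10))[:,0]
    v=np.c_[q[:,0],-q[:,1],-np.ones(len(q))]@R.T
    return p+v*((z-p[2])/v[:,2])[:,None]
E
python3 - <<'E'
from h import *
t=cv2.imread('pics/top0.png');s=cv2.imread('pics/side0.png')
cv2.imwrite('pics/tc.png',cv2.resize(t[185:300,145:375],None,fx=3.45,fy=3.45,interpolation=cv2.INTER_CUBIC))
cv2.imwrite('pics/sc.png',cv2.resize(s[140:300,180:340],None,fx=3.7,fy=3.7,interpolation=cv2.INTER_CUBIC))
print(unproj('top',[[246,216]],64), proj('top',unproj('top',[[246,216]],64)))
E
```

```text
[[591.11949346  32.82887184  64.        ]] [[246. 216.]]
```

View pics/tc.png

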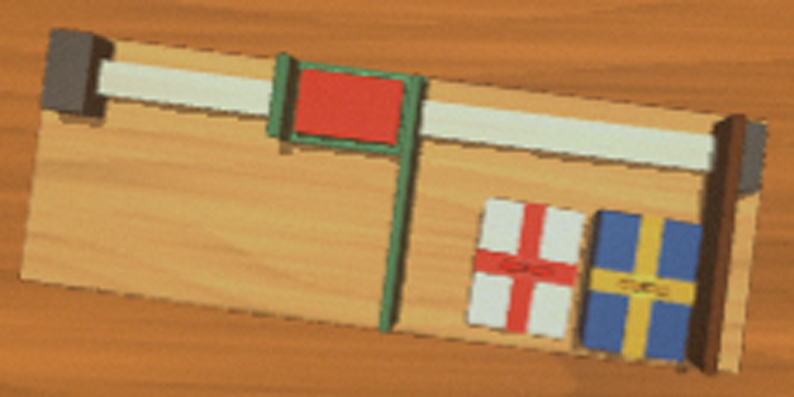

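View pics/sc.png

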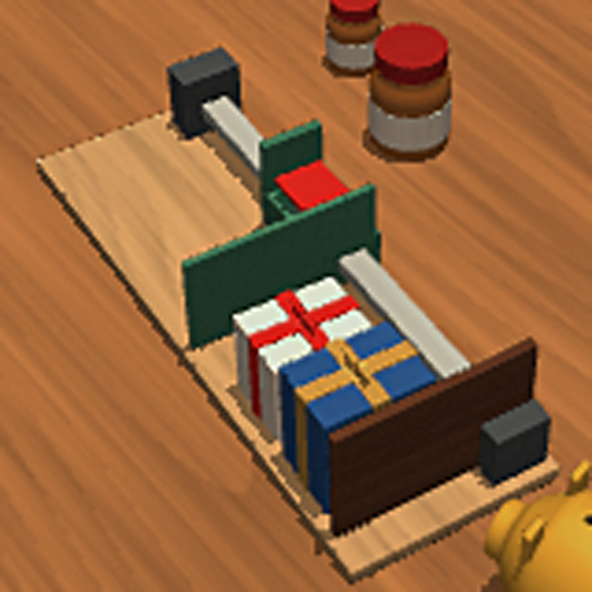

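```bash
cat > fit.py <<'E'
from h import *
from scipy.optimize import least_squares
T=lambda u,v:(145+(u+.5)/3.45-.5,185+(v+.5)/3.45-.5)
S=lambda u,v:(180+(u+.5)/3.7-.5,140+(v+.5)/3.7-.5)
# p = pad local y, e = end post face local y
def L(p,e):return [
('top',T(22,280),(-75,215,12)),('top',T(740,373),(-75,-215,12)),
('top',T(52,28),(73,e+26,64)),('top',T(42,109),(27,e+26,64)),('top',T(95,35),(73,e,64)),('top',T(84,116),(27,e,64)),
('top',T(278,55),(73,p+40,90)),('top',T(294,57),(73,p+32,90)),('top',T(269,136),(27,p+40,90)),('top',T(283,138),(27,p+32,90)),
('top',T(409,75),(70,p-34,90)),('top',T(425,77),(70,p-40,90)),('top',T(381,330),(-70,p-34,90)),('top',T(394,331),(-70,p-40,90)),
('side',S(38,163),(-75,215,12)),('side',S(352,580),(-75,-215,12)),('side',S(555,470),(75,-215,12)),
('side',S(318,122),(73,p+32,90)),('side',S(262,146),(27,p+32,90)),('side',S(375,186),(70,p-40,90)),('side',S(184,265),(-70,p-40,90)),
('side',S(238,65),(73,e,64)),('side',S(180,95),(27,e,64))]
def W(q,l):
    x,y,a=q[:3];c,s=np.cos(a),np.sin(a);l=np.array(l,float)
    return np.array([x+c*l[0]-s*l[1],y+s*l[0]+c*l[1],l[2]])
def res(q):
    return np.array([proj(n,W(q,l))[0]-np.array(uv) for n,uv,l in L(q[3],q[4])])
if __name__=='__main__':
    s=least_squares(lambda q:res(q).ravel(),[550,0,-.1,20,185],x_scale=[10,10,.1,10,10],loss='soft_l1')
    q=s.x;print(q.round(3));print(res(q).round(1).tolist())
    p,e=q[3:];np.save('q.npy',q)
    for n,l in dict(pad=(50,p,64),lug=(50,p+36,90),post=(50,e,64)).items():print(n,W(q,l).round(1))
    print('travel left',e-40-p)
    print('jar',unproj('top',[(213,146),(168,136)],85).round(0),'pig',unproj('top',[(425,253)],90).round(0))
E
python3 fit.py
```

```text
[ 5.39146e+02  1.14090e+01 -9.70000e-02  2.64090e+01  1.75011e+02]
[[-0.8, 0.5], [0.2, 0.6], [-0.2, 0.4], [-0.6, 0.2], [0.2, -0.1], [0.1, -0.2], [-0.1, -0.4], [-0.5, -0.5], [-0.7, 0.5], [-0.6, 0.4], [0.8, 0.2], [-0.6, 0.0], [-0.6, 1.1], [-1.2, 1.2], [-0.2, -0.2], [0.6, -0.5], [2.5, -0.2], [2.1, 1.4], [1.1, 1.3], [1.3, 0.9], [0.8, 1.4], [1.1, 0.5], [1.3, -1.9]]
pad [591.5  32.8  64. ]
lug [595.   68.7  90. ]
post [605.9 180.7  64. ]
travel left 108.60249567097696
jar [[722.  99.  85.]
 [740. 188.  85.]] pig [[ 529. -307.   90.]]
```

```bash
python3 - <<'E'
from h import *
print(unproj('side',[(140,72),(155,100),(45,140)],0).round(0), unproj('side',[(127,0)],200).round(0))
E
```

```text
[[661. 880.   0.]
 [615. 680.   0.]
 [257. 671.   0.]] [[ 716. 1000.  200.]]
```

>>> carry_out(
  rows="0 0 0 0 -0.86; 0 0 0 0 -0.85",
  newtons=20,
)

```text
clock: 0.35
eef_pos: [205.9, 589.8, 252.8]
tcp_rot: [-3.141, -0.0, 3.048]
contact_force: [0.6, -0.9, -0.5]
opening: 0.608
```

>>> carry_out(
  rows="0 -0.73 -0.86 0 0;0 -0.73 -0.86 0 0;0 -0.73 -0.86 0 0;0 -0.73 -0.86 0 0;0 -0.73 -0.86 0 0;0 -0.73 -0.86 0 0;0 -0.73 -0.86 0 0;0 -0.73 -0.86 0 0;0 -0.73 -0.86 0 0;0 -0.73 -0.86 0 0;0 -0.73 -0.86 0 0;0 -0.73 -0.86 0 0",
)

```text
clock: 1.85
eef_pos: [437.9, 255.4, 253.1]
tcp_rot: [-3.141, -0.0, 3.045]
contact_force: [-0.0, -0.2, 0.5]
opening: 0.001
```

>>> carry_out(
  rows="0 -0.73 -0.86 0 0;0 -0.73 -0.86 0 0;0 -0.73 -0.86 0 0;0 -0.73 -0.86 0 0;0 -0.73 -0.86 0 0;0 -0.73 -0.86 0 0;0 -0.73 -0.86 0 0;0 -0.71 -0.87 0 0;0 0 0 1 0;0 0 0 1 0;0 0 0 0.7 0;0 0 0 0 0",
)

```text
clock: 3.35
eef_pos: [589.9, 33.7, 170.5]
tcp_rot: [-3.141, -0.004, 3.044]
contact_force: [-0.4, 0.9, -0.1]
opening: 0.003
```

```bash
python3 - <<'E'
from fit import *
s=r.sense();print(s['eef_pos'],s['tcp_rot'],s['contact_force'])
R=Ro.from_euler('xyz',s['tcp_rot']).as_matrix()
for n in("side","top"):
    f=r.grab_frame(n)
    tip=s['eef_pos']+R@[0,0,22];u=proj(n,tip)[0];print(n,u)
    x,y=(180,120) if n=='side' else (145,150)
    c=cv2.resize(f[y:y+160,x:x+200],None,fx=3.7,fy=3.7,interpolation=cv2.INTER_CUBIC)
    cv2.imwrite(f'pics/{n}1.png',c)
q=np.load('q.npy');d=W(q,(50,q[3],64))-s['eef_pos'];print('pad in tool',R.T@d)
E
```

```text
[589.91645612  33.74729079 170.48014236] [-3.14100523 -0.00386086  3.04447479] [-0.36725797  0.87881235 -0.1389531 ]
side [265.19379743 165.49238576]
top [240.61181112 213.74625722]
pad in tool [ -2.04595355  -0.68529037 106.47345773]
```

View pics/side1.png

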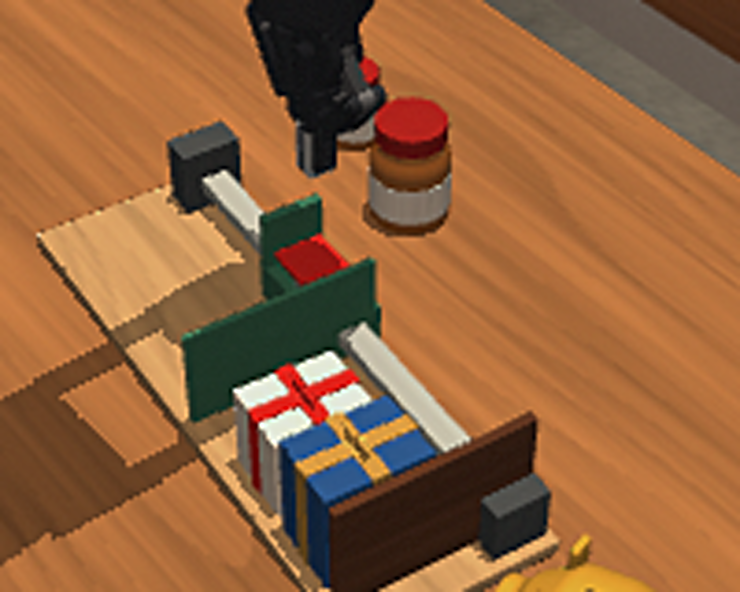

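View pics/top1.png

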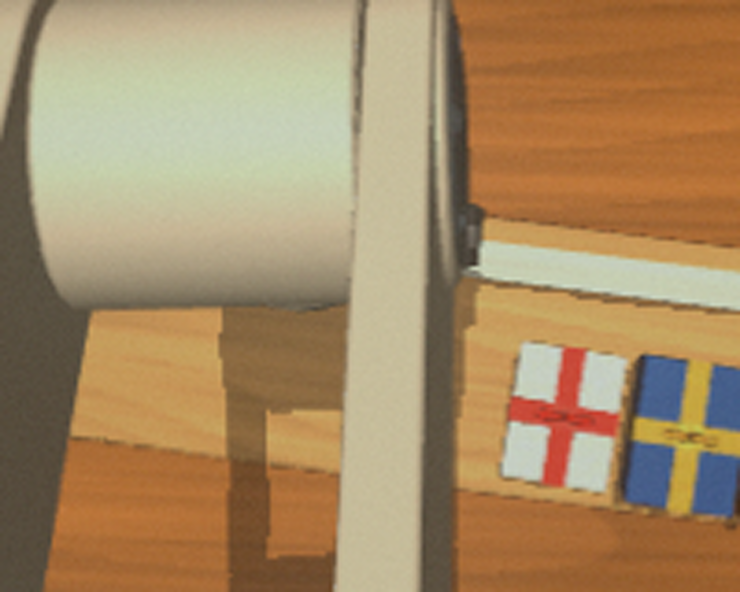

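Side view: the closed fingertips sit at crop (315,170), where my projection put them (315,168), above the pad at (313,258). The top view is covered by the arm. I'll descend to just above the pad, then press in small steps.

>>> carry_out(
  rows="0 -0.07 -0.02 0.9 0;0 0 0 0.9 0;0 0 0 0.7 0;0 0 0 0 0;0 0 0 0 0",
)

```text
clock: 4.08
eef_pos: [594.3, 33.2, 98.7]
tcp_rot: [3.141, 0.002, 3.045]
contact_force: [-0.6, 0.7, 0.1]
opening: -0.003
```

>>> carry_out(
  rows="0 0 0 0.1 0;0 0 0 0.1 0;0 0 0 0 0;0 0 0 0 0",
)

```text
clock: 4.58
eef_pos: [593.3, 33.0, 91.4]
tcp_rot: [-3.142, 0.0, 3.045]
contact_force: [-0.9, -1.1, 0.6]
opening: 0.003
```

>>> carry_out(
  rows="0 0 0 0.1 0;0 0 0 0.1 0;0 0 0 0 0;0 0 0 0 0",
)

```text
clock: 5.08
eef_pos: [593.3, 33.0, 85.3]
tcp_rot: [-3.142, -0.0, 3.045]
contact_force: [-0.2, -0.1, 1.3]
opening: -0.004
```

>>> carry_out(
  rows="0 0 0 0.1 0;0 0 0 0 0;0 0 0 0 0",
)

```text
clock: 5.45
eef_pos: [593.4, 33.0, 82.4]
tcp_rot: [3.142, 0.0, 3.045]
contact_force: [0.7, -0.2, 2.3]
opening: 0.001
```

>>> carry_out(
  rows="0 0 0 0.1 0;0 0 0 0 0;0 0 0 0 0",
)

```text
clock: 5.82
eef_pos: [593.4, 33.1, 79.3]
tcp_rot: [-3.142, 0.0, 3.045]
contact_force: [-0.9, 0.3, 3.2]
opening: 0.003
```

The force is rising with the pad's spring, so the pad is contacted. I'll press to the bottom.

>>> carry_out(
  rows="0 0 0 0.1 0;0 0 0 0 0;0 0 0 0 0",
)

```text
clock: 6.2
eef_pos: [593.4, 33.0, 76.3]
tcp_rot: [-3.142, 0.0, 3.045]
contact_force: [0.2, 0.2, 4.5]
opening: 0.0
```

>>> carry_out(
  rows="0 0 0 0.05 0;0 0 0 0 0;0 0 0 0 0",
)

```text
clock: 6.58
eef_pos: [593.6, 33.1, 75.9]
tcp_rot: [3.142, 0.001, 3.045]
contact_force: [-3.6, -0.2, 16.1]
opening: -0.005
```

>>> carry_out(
  rows="0 0 0 -0.03 0;0 0 0.15 0 0;0 0 0.15 0 0;0 0 0.15 0 0;0 0 0.15 0 0;0 0 0.15 0 0;0 0 0.15 0 0;0 0 0 0 0",
)

```text
clock: 7.58
eef_pos: [596.1, 59.8, 76.0]
tcp_rot: [-3.141, 0.0, 3.045]
contact_force: [-0.6, -2.1, 8.1]
opening: 0.002
```

>>> carry_out(
  rows="0 0 0.15 0 0;0 0 0.15 0 0;0 0 0.15 0 0;0 0 0.15 0 0;0 0 0.15 0 0;0 0 0.15 0 0",
)

```text
clock: 8.32
eef_pos: [598.7, 86.3, 76.1]
tcp_rot: [-3.141, 0.0, 3.045]
contact_force: [-1.4, -5.0, 8.4]
opening: 0.001
```

```bash
python3 - <<'E'
from h import *
f=r.grab_frame('side');print(r.sense()['contact_force'])
cv2.imwrite('pics/side2.png',cv2.resize(f[120:280,180:380],None,fx=3.7,fy=3.7,interpolation=cv2.INTER_CUBIC))
E
```

```text
[-1.4730227  -1.55168852  8.66558671]
```

View pics/side2.png

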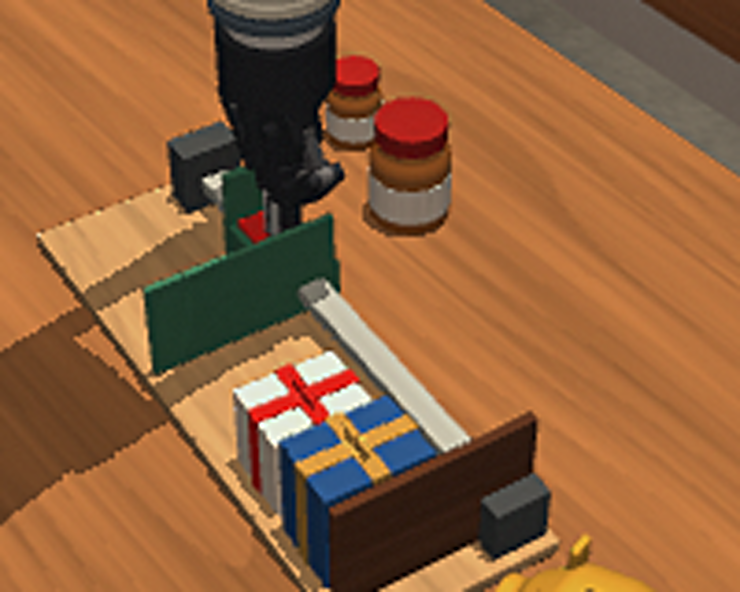

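The stop is sliding: its plate has moved from crop (185,335) to (150,290) and the pad is down. The gifts haven't moved. I'll keep pushing.

>>> carry_out(
  rows="0 0 0.15 0 0;0 0 0.15 0 0;0 0 0.15 0 0;0 0 0.15 0 0;0 0 0.15 0 0;0 0 0.15 0 0;0 0 0.15 0 0;0 0 0.15 0 0;0 0 0.15 0 0;0 0 0.15 0 0;0 0 0.15 0 0;0 0 0 0 0",
)

```text
clock: 9.88
eef_pos: [603.6, 136.0, 76.1]
tcp_rot: [-3.141, 0.001, 3.045]
contact_force: [-0.3, -2.1, 7.6]
opening: 0.003
```

>>> carry_out(
  rows="0 0 0.15 0 0;0 0 0.15 0 0;0 0 0.15 0 0;0 0 0 0 0",
)

```text
clock: 10.38
eef_pos: [604.9, 149.1, 76.0]
tcp_rot: [-3.141, 0.001, 3.045]
contact_force: [0.4, -3.4, 8.3]
opening: 0.001
```

>>> carry_out(
  rows="0 0 0.1 0 0;0 0 0.1 0 0;0 0 0 0 0",
)

```text
clock: 10.75
eef_pos: [605.4, 154.9, 76.0]
tcp_rot: [-3.141, 0.0, 3.045]
contact_force: [-0.8, -3.9, 8.3]
opening: -0.005
```

>>> carry_out(
  rows="0 0 0.1 0 0;0 0 0.1 0 0;0 0 0 0 0",
)

```text
clock: 11.12
eef_pos: [606.0, 160.9, 76.0]
tcp_rot: [-3.141, 0.0, 3.045]
contact_force: [0.1, -4.1, 8.1]
opening: -0.0
```

```bash
python3 - <<'E'
from h import *
f=r.grab_frame('side');print(r.sense()['contact_force'])
cv2.imwrite('pics/side3.png',cv2.resize(f[130:250,180:330],None,fx=5,fy=5,interpolation=cv2.INTER_CUBIC))
f=r.grab_frame('top')
cv2.imwrite('pics/top3.png',cv2.resize(f[150:300,145:345],None,fx=3.7,fy=3.7,interpolation=cv2.INTER_CUBIC))
E
```

```text
[-0.08286125 -4.49101218  8.36465549]
```

View pics/side3.png

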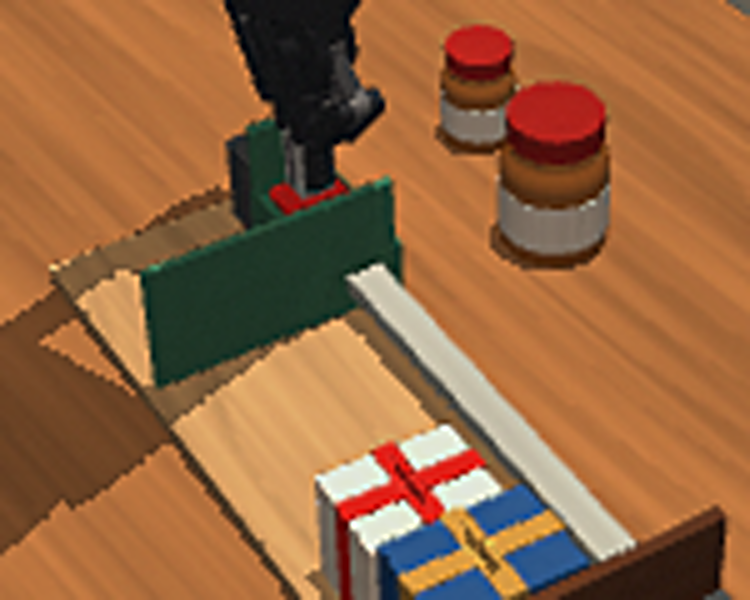

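View pics/top3.png

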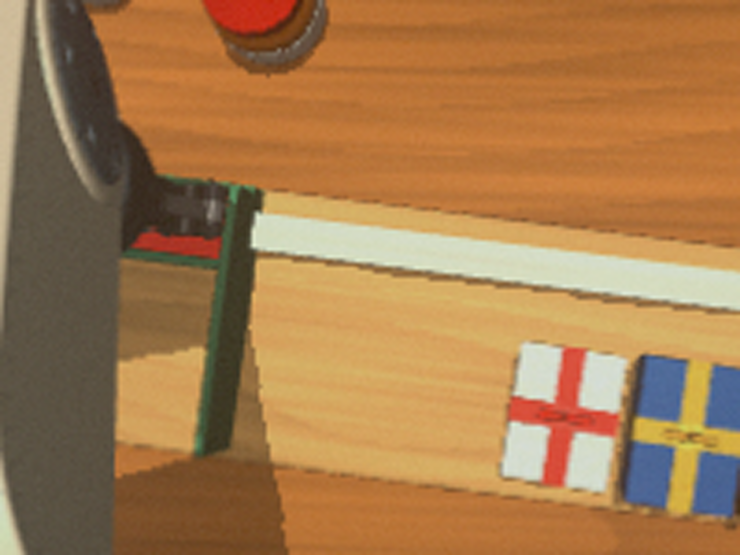

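The stop looks close to the post. The fingertip may only be sliding on the pad, so I'll measure the plate, then push until the fingers meet the lug firmly.

```bash
python3 - <<'E'
from fit import *
q=np.load('q.npy');p,e=q[3:]
T2=lambda u,v:(145+(u+.5)/3.7-.5,150+(v+.5)/3.7-.5)
for uv in [(195,453),(228,187)]:
    w=unproj('top',[T2(*uv)],90)[0]; a=q[2];d=w[:2]-q[:2]
    print('local',np.cos(a)*d[0]+np.sin(a)*d[1],-np.sin(a)*d[0]+np.cos(a)*d[1],' expected y at full travel',e-40-34)
E
```

```text
local -66.84685270370375 100.70955382220495  expected y at full travel 101.01135592692827
local 68.66772011566854 101.93477068045289  expected y at full travel 101.01135592692827
```

>>> carry_out(
  rows="0 0 0.1 0 0;0 0 0.1 0 0;0 0 0 0 0",
)

```text
clock: 11.6
eef_pos: [606.1, 162.4, 75.9]
tcp_rot: [-3.134, -0.001, 3.046]
contact_force: [-1.9, -29.4, 14.1]
opening: -0.0
```

Firm contact: 29 N along the bar, with the plate measured at full travel. I'll ease slightly and lift straight up.

>>> carry_out(
  rows="0 0 -0.08 0 0;0 0 0 0 0;0 0 0 -0.15 0;0 0 0 -0.2 0;0 0 0 -0.3 0;0 0 0 -0.6 0;0 0 0 -1 0;0 0 0 -1 0;0 0 0 -1 0;0 0 0 0 0;0 0 0 0 0",
)

```text
clock: 12.98
eef_pos: [605.6, 165.0, 202.5]
tcp_rot: [-3.141, -0.001, 3.045]
contact_force: [0.4, -0.1, -0.6]
opening: 0.002
```

>>> carry_out(
  rows="0 0.9 0 -0.8 0;0 0.9 0 -0.8 0;0 0.9 0 0 0;0 0.9 0 0 0;0 0.9 0 0 0;0 0.9 0 0 0;0 0.9 0 0 0;0 0.9 0 0 0;0 0 0 0 0;0 0 0 0 0",
)

```text
clock: 14.22
eef_pos: [391.6, 186.0, 250.8]
tcp_rot: [-3.141, -0.0, 3.045]
contact_force: [-0.2, 0.7, 1.5]
opening: -0.001
```

```bash
python3 - <<'E'
from h import *
s=r.sense();print(s['contact_force'],s['eef_pos'])
f=r.grab_frame('side')
cv2.imwrite('pics/side4.png',cv2.resize(f[130:250,180:330],None,fx=5,fy=5,interpolation=cv2.INTER_CUBIC))
f=r.grab_frame('top')
cv2.imwrite('pics/top4.png',cv2.resize(f[100:310,120:400],None,fx=2.8,fy=2.8,interpolation=cv2.INTER_CUBIC))
E
```

```text
[-0.15288472  0.67316662  1.47647434] [391.56332638 186.01102136 250.77901282]
```

View pics/side4.png

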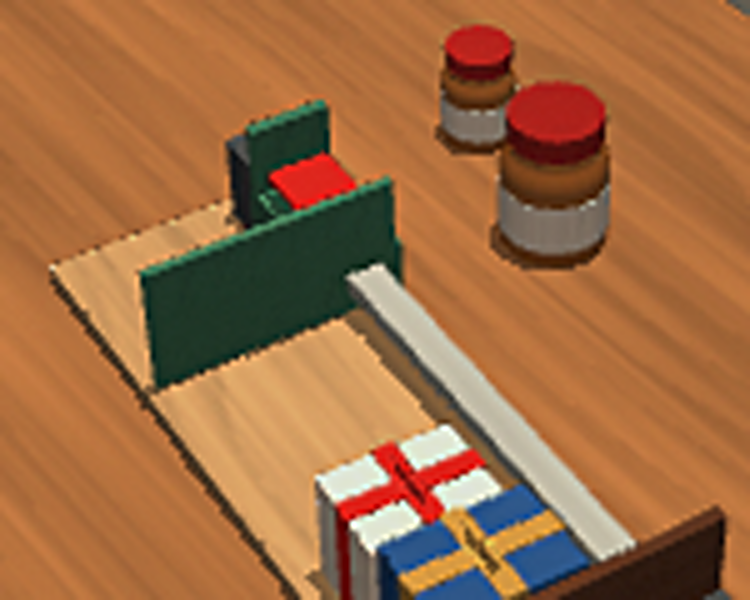

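View pics/top4.png

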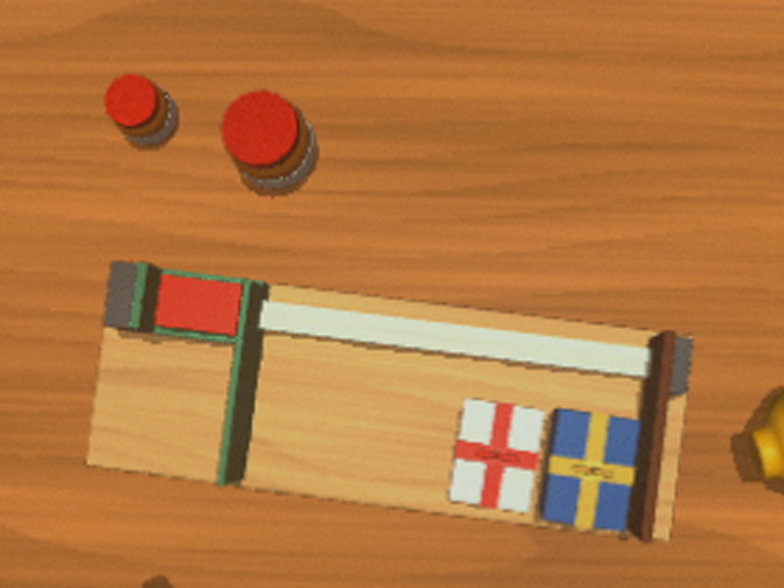

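The lug at crop (140,295) in the top view sits against the post, and the gifts and jars have not moved. I'll check the pad's height by projection.

```bash
python3 - <<'E'
from fit import *
q=np.load('q.npy');p=q[4]-40
f0=cv2.imread('pics/side0.png').astype(int);f=r.grab_frame('side')
o=np.array((180,130))
for z in(64,59,54):
    for n,off,k in(('side',(180,130),5),('top',(120,100),2.8)):
        print(z,n,[((proj(n,W(q,(50+a,p+b,z)))[0]-off+.5)*k).round().tolist() for a,b in((-18,29),(18,29),(18,-29),(-18,-29))])
print('side corr: lug top',[((proj('side',W(q,(50+a,p+32,90)))[0]-o+.5)*5).round().tolist() for a in(-23,23)])
g=cv2.imread('pics/top0.png').astype(int);h=r.grab_frame('top').astype(int)
for n,(a,b,c,d) in dict(jar=(125,170,190,240),gifts=(240,292,278,350),pig=(225,282,380,460)).items():
    print(n,np.abs(g[a:b,c:d]-h[a:b,c:d]).mean())
E
```

```text
64 side [[269.0, 177.0], [330.0, 155.0], [385.0, 214.0], [324.0, 238.0]]
64 top [[155.0, 327.0], [162.0, 276.0], [244.0, 286.0], [237.0, 337.0]]
59 side [[270.0, 185.0], [330.0, 162.0], [385.0, 222.0], [324.0, 246.0]]
59 top [[157.0, 327.0], [164.0, 276.0], [245.0, 286.0], [238.0, 338.0]]
54 side [[270.0, 192.0], [330.0, 170.0], [386.0, 229.0], [325.0, 253.0]]
54 top [[159.0, 328.0], [166.0, 277.0], [247.0, 287.0], [240.0, 338.0]]
side corr: lug top [[254.0, 138.0], [333.0, 109.0]]
jar 3.373037037037037
gifts 4.025017806267806
pig 4.01703216374269
```

The side view has a bias of a few pixels here, so I'll measure the pad more carefully relative to the stop's own edges.

```bash
python3 - <<'E'
from h import *
f=r.grab_frame('side')
cv2.imwrite('pics/s5.png',cv2.resize(f[145:185,220:270],None,fx=14,fy=14,interpolation=cv2.INTER_CUBIC))
f0=cv2.imread('pics/side0.png')
cv2.imwrite('pics/s0.png',cv2.resize(f0[170:215,245:290],None,fx=13,fy=13,interpolation=cv2.INTER_CUBIC))
print(r.sense()['clock'])
E
```

```text
14.475
```

View pics/s5.png

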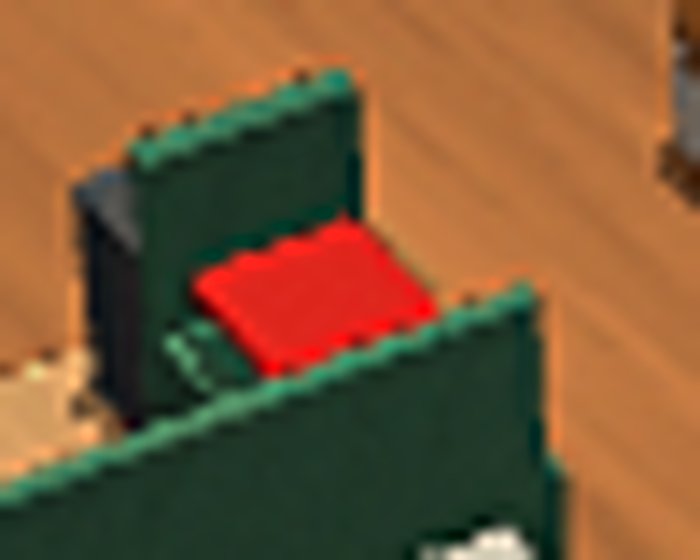

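View pics/s0.png

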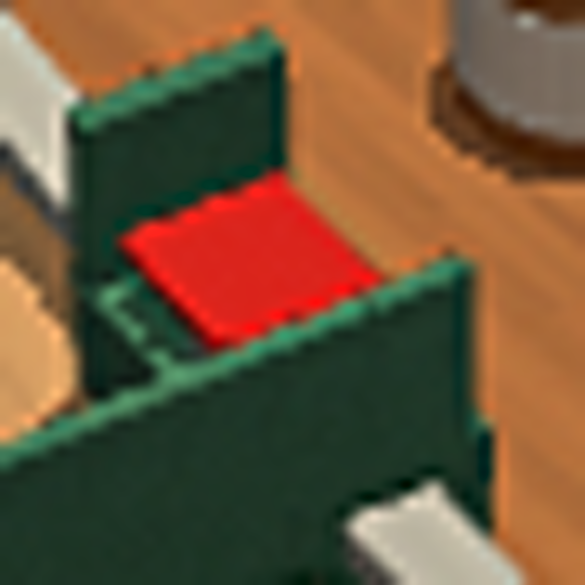

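Relative to the lug's edge, the pad's far edge now lies 8.3 px lower. The model predicts 8.5 px for a fully raised pad and 10.0 px for one 5 mm down, so the pad is up. The earlier side-view shift was overall bias. Handing in.

```bash
python3 - <<'E'
from rig import r
print(r.sense()['contact_force']);print(r.sign_off())
E
```

```text
[-1.77631233  0.59466545  0.19946066]
the job is handed in; nothing more can be done
None
```

The stop is fully back against the end post, the release pad is up again, and I handed the job in at about 14.5 s.

With the fingers shut, I pressed the red pad to its hard stop (about 16 N). I eased off slightly, slid the stop along the bar until the fingers met the lug firmly against the post (29 N), then lifted straight up and moved clear.

**Last checks**
- **Stop:** measured during the push, just before the final press, the plate was within about 1 mm of its full-travel position. The final pictures show the lug against the post.
- **Pad:** its edge sits 8.3 px below the lug's edge. The model gives 8.5 px for a raised pad and 10.0 px for one 5 mm down.
- **Gift boxes, pig and jar:** their areas in the top picture match the first one to within a small average difference. I took this as image noise.
- **Robot:** the gripper is well clear of everything, and the force reading is near zero.

One check disagreed at first: the absolute side-view projection was 1–2 px off. I therefore judged the pad height relative to the stop's own edges instead.

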